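Swing the bench magnifier over the model and settle it

ROBOT

A 7-joint arm with a two-finger parallel gripper is mounted at the origin on the work surface. World frame = base frame: x ahead of the robot, y to its left, z up, the work surface at z = 0. Lengths are in m, angles in rad, forces in N, time in s.
With the tool pointing down it reaches from about 0.4 to 0.85 m from the base axis. Payload 10.4 kg.
Tool frame: the origin (TCP) lies at the very end of the fingers, on their centre line; the grasp point (between the pads) lies 19 mm behind it; z points along the fingers, y is the line along which they close (so a half turn about z gives the same grasp; the last joint's range is limited). The gripper opens to 87 mm and grips with 3 to 60 N. Pads are 19 mm wide; open, the fingers measure 117 mm over their backs; the gripper's body (75 mm by 190 mm) begins 51 mm behind the grasp point.
Start: joints at [-1.299, 0.332, -0.065, 1.46, 0.022, 1.35, -0.088], TCP at [0.182, 0.598, 0.223] pointing down, gripper open.
Joint ranges: [-2.6, 2.6], [-0.5, 2.12], [-1.47, 1.34], [0.16, 2.42], [-1.27, 4.41], [0.06, 2.06], [-2.6, 2.6]. Speed limits (rad/s): [2.22, 2.22, 2.79, 2.79, 3.14, 3.14, 3.14].

INTERFACE

Orientations are given as a unit quaternion [x, y, z, w].
In Python, from bench import * gives the robot as it stands.
- The arm moves only by the tool carry_out, never from a script. Its argument "deltas" is a list of rows, each an object with "hand": the finger opening in mm, from 0 to 87; "dp": the shift along the tool's x, y, z each as a share of 250 mm, from -1 to 1, a list of three; "spin": the turn about the tool's z as a share of pi rad, from -1 to 1. In form: [{"hand": hand, "dp": [dx, dy, dz], "spin": spin}, ...]. A call has 1 to 20 rows; each row is the pose to reach, as a shift and turn from the pose commanded when the call began, along the tool's axes at that moment, turning the shorter way round; what a row does not reach only later rows make up. A row lasts 1/10 s, in which the tool goes at most 50 mm and 8.59 degrees, less where a joint would pass 70% of its speed; a pose out of reach is approached as far as the arm can. A call with a number of a shift or a turn outside -1 to 1 is refused whole. A call with a gripper value outside its range is refused whole. The fingers move at their own pace and stop on an object; "force" is the grip in N (left out, the last holds). Time passes only in rows, so rows that repeat a pose let the fingers close. It gives the time, the measured TCP pose, the force, the opening and the grip force at its end, in the units of the state.
- read_state(): the state, without advancing time (a new reading comes with each control period).
- camera(name): name is "side" or "top"; returns the picture (384x512x3 uint8, red, green, blue); there is no depth.
- get_calibration(name): a dict with "fx", "fy", "cx", "cy" (pixels), "R" (3x3) and "t" (3): a world point X has camera coordinates R X + t. Camera axes: x right, y down, z forward; pixel columns grow to the right and rows downward; lengths in m; the calibration is good to about 2 mm. A picture is of the moment at which its call begins. get_calibration takes no time and is no camera call.
- close_job(): hands the job in; it is judged then, once.
The state is a dict: "time": time; "joint_positions": joint angles; "joint_vel": joint speeds; "joint_torque": joint torques, N m; "ee_pos": TCP position; "eef_rot": TCP orientation; "ft_force": force on the tool from outside, world axes, zero at the start; "torque": the same for the moment, N m; "width": finger opening in m; "grip_force": force on a finger pad.
Only numpy, scipy, OpenCV 4.12 (cv2) and the standard library are available. Lean on these libraries where they do the work, as an engineer would, in place of code of your own. Each camera call takes 0.05 s, during which the arm holds its last target. There are 200 camera calls.

TASK

Push the heavy magnifier head round on its free-swinging boom and bring it to rest centred over the grey model on the black painting stand, so that it stays still there by itself, untouched, for at least three seconds before you finish. Push gently and only on the outer side of the head's white rim: keep off the glass and the boom bar, never fling the head or let it run into the end stops, and leave the paints and tools on the bench where they are.

Things in the scene. Friction and masses are not known exactly. Their poses are not given: they have to be found in the camera images.
- boom (a joint): Boom angle (rad) about its vertical post, counter-clockwise from above. At 0 the bar points from the post roughly at the robot (-x, within 0.1 rad). At rest between -0.64 and -0.46 at the start (head to the robot's left); it must travel 0.65 to 1.15 rad the positive way (head towards -y). End stops at -0.85 and 0.85; keep within -0.75 to 0.78, below 0.8 rad/s; at rest means below 0.03 rad/s.
- counterweight: Dark steel counterweight behind the post, part of the boom, 70 mm across; origin on the hinge axis, 195 mm above the bench. Whole boom about the hinge: inertia 0.17 kg m2 nominal (as 1.9 kg at the head; varies by 25 percent), damping 0.012 N m s/rad, dry friction 0.0008 N m, no spring: once moving it coasts on for many seconds.
- boom_pivot (a point): Point on the vertical hinge axis of the boom, 220 mm above the bench, at the height of the middle of the head. The post under it is 32 mm across on a round grey base 130 mm across.
- lens_center (a point): Centre of the magnifier head, 220 mm above the bench, 300 mm from the hinge axis; it moves on a horizontal circle about boom_pivot.
- rim: White rim of the magnifier head: a round ring 140 mm outside diameter, 11 mm thick in the wall, 45 mm high, from 195 to 240 mm above the bench, too wide to grip. Its outer side is the only place to push, on either side, along the circle the head moves on. Origin: centre of its underside. Keep the push under 15 N.
- lens: Clear glass, 118 mm across, filling the rim; its slightly domed top reaches 247 mm above the bench. Not to be touched. Origin: 195 mm above the bench on the head's axis.
- bar: Aluminium boom bar, 30 mm wide and 22 mm high at 209 to 231 mm above the bench, from the hinge to the rim. Not to be touched. Origin: on the hinge axis, 195 mm above the bench.
- model_top (a point): Centre of the model on its painting stand (black round foot 120 mm across, grey model hull 110 x 70 mm), 118 mm above the bench and fixed to it. It lies 300 mm from the hinge axis seen from above, so that the head passes 77 mm above it and can be centred over it. Centred means within 30 mm seen from above (0.1 rad of boom angle).
- thinner: White and blue bottle, 64 mm diameter, 130 mm high, loose bystander; origin at its underside.
- paint_red: Small red paint jar, 36 mm diameter, 60 mm high, loose bystander; origin at its underside.
- paint_yellow: Small yellow paint jar, 36 mm diameter, 60 mm high, loose bystander; origin at its underside.
- mug: White mug, 90 mm diameter, 80 mm high, loose bystander; origin at its underside.
- blue_cup: Open square blue cup, 45 x 45 x 50 mm, loose bystander; origin at its underside.
- file: Flat sanding file lying on the green cutting mat, 150 x 20 x 5 mm, loose bystander; origin at its underside.
- brush: Paint brush lying on the bench, 160 mm long, loose bystander.

How it is judged:
By the outcome, as a careful person would: the job done as asked, in the order asked, and still so for the second after the job is handed in, with the robot touching nothing.
It also fails if it takes over 45 s, if anything falls off the work surface, if the arm or the gripper's body presses on something with over 40 N, if the wrist force passes 120 N, or if a joint passes its speed limit or range.

## Working session

There is one attempt and no reset: what is moved stays moved. The work goes in short steps, Python scripts to look and compute and a tool call to move; the robot and the scene stay as the last step left them, time stands still between calls to the robot, and variables do not carry over. Pictures are saved under pics/ and viewed, at most 10 in all, crops included, and the job is handed in when it is done.

Besides the shell and the picture viewer there is one more tool, called after "Call:" by a JSON object that holds its "method" and its "body", one argument or row to a line. carry_out: Moves the arm, as the interface text tells. Its arguments: {"type":"object","properties":{"deltas":{"type":"array","items":{"type":"object","properties":{"hand":{"type":"number"},"dp":{"type":"array","items":{"type":"number","minimum":-1,"maximum":1}},"spin":{"type":"number","minimum":-1,"maximum":1}}}},"force":{"type":"number"}},"required":["deltas"]}

```bash
mkdir -p pics; python3 - <<'E'
from bench import *
import cv2,numpy as np
s=read_state();print({k:np.round(v,3) for k,v in s.items()})
for n in("top","side"):
    im=camera(n);cv2.imwrite(f"pics/{n}0.png",im[...,::-1]);c=get_calibration(n);print(n,{k:np.round(v,3).tolist() for k,v in c.items()})
E
```

```text
{'time': np.float64(0.0), 'joint_positions': array([-1.299,  0.333, -0.065,  1.461,  0.022,  1.35 , -0.089]), 'joint_vel': array([-0.   ,  0.001, -0.001,  0.   , -0.   ,  0.   ,  0.   ]), 'joint_torque': array([-2.0000e-03, -6.2325e+01,  2.4000e-02, -3.8991e+01, -6.1000e-02,
        4.0000e-02,  0.0000e+00]), 'ee_pos': array([0.181, 0.598, 0.222]), 'eef_rot': array([ 0.147,  0.989, -0.001, -0.   ]), 'ft_force': array([-0.604,  0.059, -0.483]), 'torque': array([-0.032, -0.   ,  0.04 ]), 'grip_force': np.float64(0.0), 'width': np.float64(0.087)}
top {'fx': 398.077, 'fy': 398.077, 'cx': 258.242, 'cy': 182.081, 'R': [[0.076, -0.997, -0.002], [-0.973, -0.074, -0.218], [0.218, 0.019, -0.976]], 't': [-0.063, 0.622, 1.409]}
side {'fx': 372.534, 'fy': 372.534, 'cx': 252.083, 'cy': 190.916, 'R': [[0.985, -0.174, 0.021], [-0.074, -0.519, -0.851], [0.159, 0.837, -0.524]], 't': [-0.603, 0.173, 1.24]}
```

View pics/top0.png

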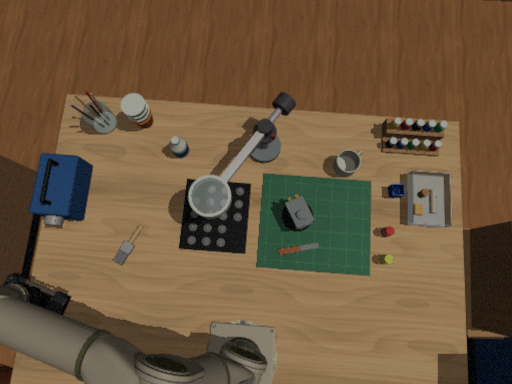

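View pics/side0.png

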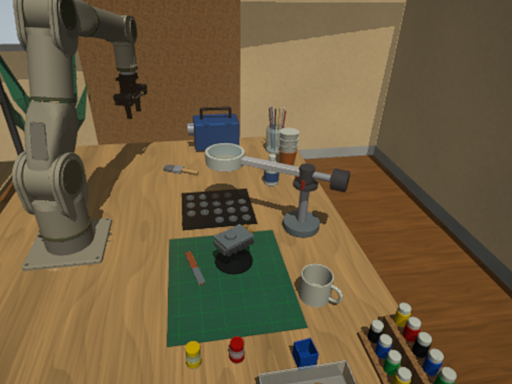

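Top view shows the head at about (210,196), the post base at (265,147), and the model at (297,213) over its black foot. The side view agrees: head (225,156), model (234,240), post (303,180).

```bash
cat > h.py <<'E'
from bench import *
import cv2,numpy as np
def ray(n,uv,z):
    c=get_calibration(n);R=np.array(c["R"]);t=np.array(c["t"])
    C=-R.T@t;d=R.T@np.array([(uv[0]-c["cx"])/c["fx"],(uv[1]-c["cy"])/c["fy"],1]);return C+d*(z-C[2])/d[2]
def proj(n,X):
    c=get_calibration(n);p=np.array(c["R"])@np.array(X)+np.array(c["t"]);return np.array([c["fx"]*p[0]/p[2]+c["cx"],c["fy"]*p[1]/p[2]+c["cy"]])
E
python3 - <<'E'
from h import *
im=cv2.imread("pics/top0.png");hsv=cv2.cvtColor(im,cv2.COLOR_BGR2HSV)
for n,uv,z in [("head",(210,196),.24),("pivot",(265,127),.25),("base",(265,148),.012),("modeltop",(297,211),.118),("cw",(285,103),.22),("thin",(179,147),.065),("mug",(347,162),.08)]: print(n,ray("top",uv,z).round(3))
for n,uv,z in [("head",(225,156),.225),("base",(302,225),.012),("model",(234,240),.11)]: print("side",n,ray("side",uv,z).round(3))
a=cv2.resize(im[85:265,170:370],None,fx=4,fy=3.33*1.2,interpolation=cv2.INTER_CUBIC)[:600];a=cv2.resize(im[100:250,170:370],None,fx=4,fy=4,interpolation=cv2.INTER_CUBIC);cv2.imwrite("pics/c.png",a)
b=cv2.resize(cv2.imread("pics/side0.png")[135:285,170:370],None,fx=4,fy=4,interpolation=cv2.INTER_CUBIC);cv2.imwrite("pics/d.png",b)
E
```

```text
head [0.529 0.134 0.24 ]
pivot [ 0.775 -0.027  0.25 ]
base [ 0.777 -0.03   0.012]
modeltop [ 0.52  -0.161  0.118]
cw [ 0.879 -0.09   0.22 ]
thin [0.739 0.295 0.065]
mug [ 0.724 -0.339  0.08 ]
side head [0.533 0.125 0.225]
side base [ 0.787 -0.033  0.012]
side model [ 0.52 -0.2   0.11]
```

View pics/c.png

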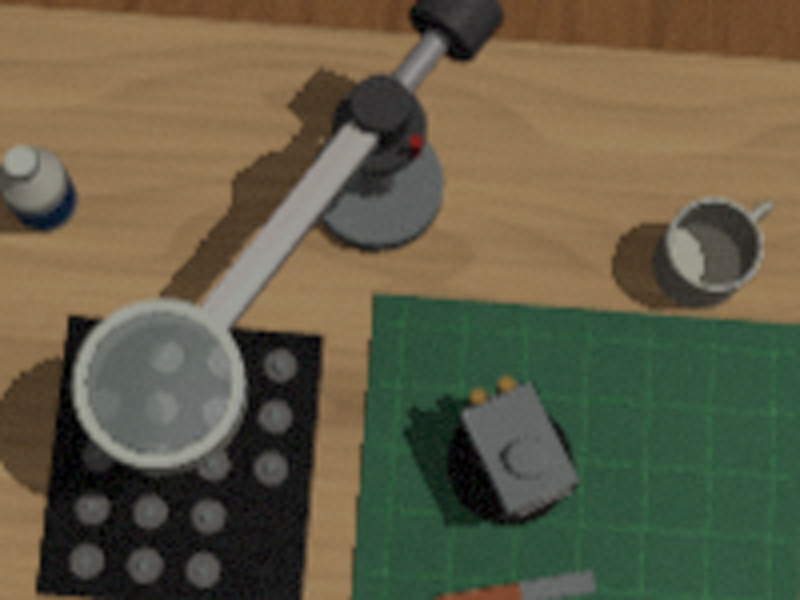

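View pics/d.png

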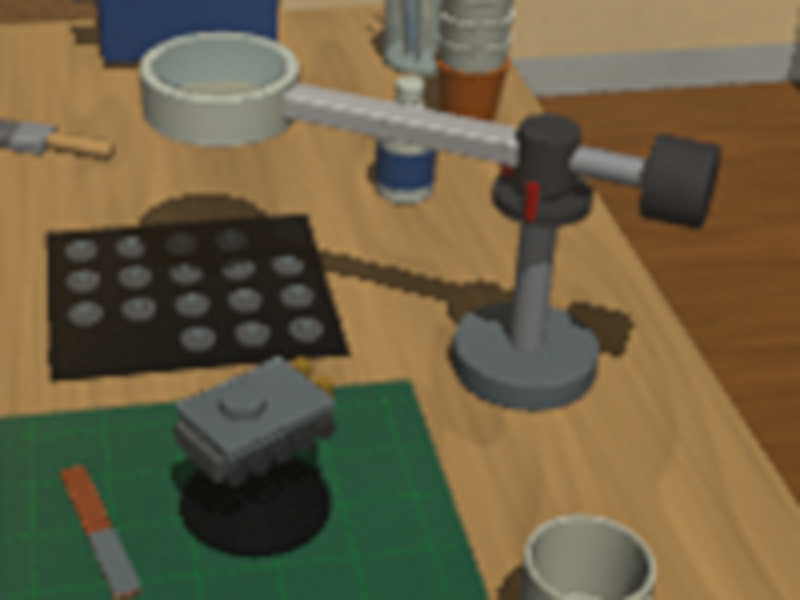

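The crops give: top, hull deck centre (299.8,211.8), foot (298,216), base (263.5,147), head (210,195.5); side, deck (232.5,236.5), foot (233.8,261), head rim (225,153), base top (301.5,221).

```bash
python3 - <<'E'
from h import *
def tri(a,b):
    P=[]
    for n in("top","side"):
        c=get_calibration(n);K=np.array([[c["fx"],0,c["cx"]],[0,c["fy"],c["cy"]],[0,0,1]]);P.append(K@np.c_[np.array(c["R"]),np.array(c["t"])])
    X=cv2.triangulatePoints(P[0],P[1],np.array(a,float).reshape(2,1),np.array(b,float).reshape(2,1))[:,0];return X[:3]/X[3]
h=tri((210,195.5),(225,155.5));m=tri((299.8,211.8),(232.5,236.5));f=tri((298,216),(233.8,261));b=tri((263.5,146.5),(302,222));p=tri((265,126.5),(307,167))
for k,v in dict(head=h,model=m,foot=f,base=b,postcap=p).items(): print(k,v.round(4))
im=cv2.imread("pics/top0.png");hsv=cv2.cvtColor(im,cv2.COLOR_BGR2HSV)
# rim mask
w=((hsv[...,1]<45)&(hsv[...,2]>150)).astype(np.uint8);w[:,:185]=0;w[:,235:]=0;w[:170]=0;w[225:]=0
c=max(cv2.findContours(w,0,1)[0],key=cv2.contourArea);print(cv2.minEnclosingCircle(c),cv2.boundingRect(c))
for q in [ray("top",(263.5,146.5),.02)]:
  for nm,v in dict(head=ray("top",(210,195.5),.24),model=ray("top",(299.8,211.8),.112),foot=ray("top",(298,216),.012)).items():
    d=(v-q)[:2];print(nm,v.round(4),np.hypot(*d),np.arctan2(-d[1],-d[0]))
E
```

```text
head [0.534  0.1368 0.2211]
model [ 0.5202 -0.172   0.1012]
foot [ 0.5207 -0.1749  0.0047]
base [ 0.7848 -0.0245  0.0176]
postcap [ 0.7818 -0.0271  0.2425]
((214.2215118408203, 189.7784881591797), 27.971105575561523) (189, 170, 46, 46)
head [0.5306 0.1342 0.24  ] 0.29526358191028723 -0.5654787086055127
model [ 0.519 -0.171  0.112] 0.29939540694323125 0.513236022665331
foot [ 0.5179 -0.1742  0.012 ] 0.30193359783252777 0.520633417598202
```

```bash
cat >> h.py <<'E'
P=np.array([.782,-.028])
def pose(th,R,z): return np.r_[P-R*np.array([np.cos(th),np.sin(th)]),z, th+np.pi]  # xyz, yaw of tool x
def rows(start,targets,hand=87,nd=3):
    ps=start[3];x=np.array([np.cos(ps),np.sin(ps),0]);y=np.array([np.sin(ps),-np.cos(ps),0])
    y=np.array([np.sin(ps),-np.cos(ps),0]);z=np.array([0,0,-1.])
    for t in targets:
        d=(np.array(t[:3])-start[:3])/.25;print([round(float(d@a),nd)+0. for a in(x,y,z)],round(-(t[3]-ps)/np.pi,nd))
mj=lambda s:10*s**3-15*s**4+6*s**5
def cur():
    s=read_state();q=s["eef_rot"];yaw=np.arctan2(2*(q[0]*q[1]),q[0]**2-q[1]**2)
    return np.r_[s["ee_pos"],yaw%(2*np.pi)]
E
python3 - <<'E'
from h import *
from scipy.spatial.transform import Rotation as Ro
print(Ro.from_quat(read_state()["eef_rot"]).as_matrix().round(3))
c=cur();e=pose(-.579,.43,.30);print(c,e)
rows(c,[c+(e-c)*mj(i/16) for i in range(1,17)])
E
```

```text
[[-0.957  0.291 -0.   ]
 [ 0.291  0.957 -0.001]
 [-0.    -0.001 -1.   ]]
[0.18149814 0.59770555 0.22183445 2.84680485] [0.42208559 0.2072905  0.3        2.56259265]
[-0.003, -0.003, -0.001] 0.0
[-0.022, -0.019, -0.005] 0.001
[-0.067, -0.059, -0.015] 0.004
[-0.142, -0.126, -0.032] 0.009
[-0.247, -0.219, -0.056] 0.016
[-0.378, -0.334, -0.086] 0.025
[-0.528, -0.466, -0.12] 0.035
[-0.687, -0.607, -0.156] 0.045
[-0.847, -0.748, -0.193] 0.056
[-0.996, -0.88, -0.227] 0.066
[-1.127, -0.996, -0.256] 0.074
[-1.232, -1.089, -0.28] 0.081
[-1.308, -1.155, -0.297] 0.086
[-1.352, -1.195, -0.308] 0.089
[-1.372, -1.212, -0.312] 0.09
[-1.375, -1.215, -0.313] 0.09
```

Call:
{"method": "carry_out", "body": {
  "deltas": [
    {"dp": [-0.03, -0.03, -0.06], "spin": 0, "hand": 87},
    {"dp": [-0.1, -0.09, -0.15], "spin": 0.005, "hand": 87},
    {"dp": [-0.2, -0.18, -0.25], "spin": 0.015, "hand": 87},
    {"dp": [-0.32, -0.28, -0.31], "spin": 0.03, "hand": 87},
    {"dp": [-0.44, -0.39, -0.313], "spin": 0.045, "hand": 87},
    {"dp": [-0.56, -0.49, -0.313], "spin": 0.06, "hand": 87},
    {"dp": [-0.66, -0.58, -0.313], "spin": 0.07, "hand": 87},
    {"dp": [-0.74, -0.65, -0.313], "spin": 0.08, "hand": 87},
    {"dp": [-0.8, -0.7, -0.313], "spin": 0.09, "hand": 87},
    {"dp": [-0.83, -0.73, -0.313], "spin": 0.09, "hand": 87}
  ]
}}

```text
time: 1.1
ee_pos: [0.3281, 0.3618, 0.3012]
eef_rot: [0.286, 0.958, 0.0, 0.0]
ft_force: [-0.3, 0.1, 0.4]
width: 0.0873
grip_force: 0.0
```

```bash
python3 - <<'E'
from h import *
c=cur();e=pose(-.579,.43,.30);print(c,e,read_state()["ft_force"],read_state()["joint_positions"].round(2) if hasattr(read_state()["joint_positions"],'round') else read_state()["joint_positions"])
rows(c,[e,pose(-.579,.43,.208),pose(-.579,.37,.208)])
E
```

```text
[0.32813383 0.3618468  0.30124503 2.56145146] [0.42208559 0.2072905  0.3        2.56259265] [-0.32948982  0.09137682  0.35388025] [-1.04 -0.01  0.12  1.69  0.    1.46  0.06]
[-0.653, -0.311, 0.005] -0.0
[-0.653, -0.311, 0.373] -0.0
[-0.893, -0.311, 0.373] -0.0
```

Call:
{"method": "carry_out", "body": {
  "deltas": [
    {"dp": [-0.04, -0.02, 0], "spin": 0, "hand": 87},
    {"dp": [-0.14, -0.07, 0], "spin": 0, "hand": 87},
    {"dp": [-0.28, -0.13, 0], "spin": 0, "hand": 87},
    {"dp": [-0.42, -0.2, 0.01], "spin": 0, "hand": 87},
    {"dp": [-0.54, -0.26, 0.03], "spin": 0, "hand": 87},
    {"dp": [-0.62, -0.3, 0.07], "spin": 0, "hand": 87},
    {"dp": [-0.65, -0.311, 0.13], "spin": 0, "hand": 87},
    {"dp": [-0.653, -0.311, 0.2], "spin": 0, "hand": 87},
    {"dp": [-0.653, -0.311, 0.27], "spin": 0, "hand": 87},
    {"dp": [-0.653, -0.311, 0.33], "spin": 0, "hand": 87},
    {"dp": [-0.653, -0.311, 0.36], "spin": 0, "hand": 87},
    {"dp": [-0.653, -0.311, 0.373], "spin": 0, "hand": 87},
    {"dp": [-0.653, -0.311, 0.373], "spin": 0, "hand": 87}
  ]
}}

```text
time: 2.4
ee_pos: [0.4214, 0.2092, 0.2076]
eef_rot: [0.284, 0.959, -0.0, -0.0]
ft_force: [-0.1, -0.9, 0.4]
width: 0.0873
grip_force: 0.0
```

```bash
python3 - <<'E'
from h import *
c=cur();print(c,read_state()["ft_force"],read_state()["joint_positions"])
rows(c,[pose(-.579,.37,.208)])
im=camera("top")[...,::-1];im2=camera("side")[...,::-1]
a=cv2.resize(np.vstack([im[120:270,140:310]]),None,fx=3,fy=3);b=cv2.resize(im2[80:230,150:290],None,fx=2,fy=3)
cv2.imwrite("pics/e.png",np.hstack([a,b]))
E
```

```text
[0.42136646 0.20921418 0.20761789 2.56488134] [-0.06370853 -0.89806894  0.35416986] [-0.86646393 -0.01346413  0.30802851  1.88866198  0.00425505  1.26588761
  0.4343455 ]
[-0.247, -0.005, -0.002] 0.001
```

View pics/e.png

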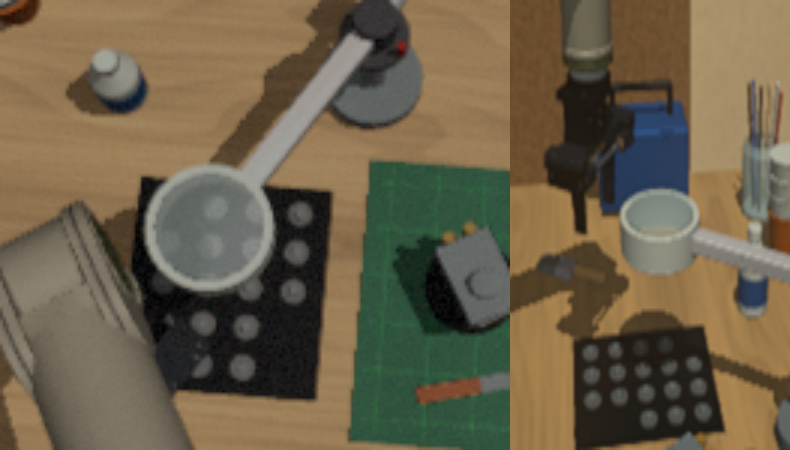

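The gripper sits clear, radially outside the rim (rim centre at about (209,196) in the top view), with the fingertips at rim height. Next I move in to straddle it.

Call:
{"method": "carry_out", "body": {
  "deltas": [
    {"dp": [-0.01, 0, 0], "spin": 0, "hand": 87},
    {"dp": [-0.04, 0, 0], "spin": 0, "hand": 87},
    {"dp": [-0.08, 0, 0], "spin": 0, "hand": 87},
    {"dp": [-0.115, 0, 0], "spin": 0, "hand": 87},
    {"dp": [-0.145, 0, 0], "spin": 0, "hand": 87},
    {"dp": [-0.17, 0, 0], "spin": 0, "hand": 87},
    {"dp": [-0.19, 0, 0], "spin": 0, "hand": 87},
    {"dp": [-0.207, 0, 0], "spin": 0, "hand": 87},
    {"dp": [-0.22, 0, 0], "spin": 0, "hand": 87},
    {"dp": [-0.23, 0, 0], "spin": 0, "hand": 87},
    {"dp": [-0.237, 0, 0], "spin": 0, "hand": 87},
    {"dp": [-0.241, 0, 0], "spin": 0, "hand": 87}
  ]
}}

```text
time: 3.7
ee_pos: [0.472, 0.176, 0.2076]
eef_rot: [0.285, 0.959, 0.0, -0.0]
ft_force: [-0.2, -0.2, -0.3]
width: 0.0869
grip_force: 0.0
```

```bash
python3 - <<'E'
from h import *
c=cur();print(c,read_state()["ft_force"],pose(-.579,.37,.208))
th0=np.arctan2(*(P-c[:2])[::-1]);R0=np.hypot(*(P-c[:2]));print(th0,R0)
N=90;th1=.505
T=[pose(th0+(th1-th0)*mj(i/N),R0+(.37-R0)*min(i/20,1),.208) for i in range(N+1)]
for k in range(5):
    print(k);rows(T[20*k],T[20*k+1:20*k+21])
print(T[0])
E
```

```text
[0.47197634 0.17596428 0.20755111 2.56407576] [-0.23219769 -0.24198386 -0.27103825] [0.47230621 0.17445926 0.208      2.56259265]
-0.5819081493205713 0.37110119684496823
0
[0.0, 0.0, 0.0] -0.0
[0.0, 0.0, 0.0] -0.0
[-0.001, -0.001, 0.0] -0.0
[-0.001, -0.001, 0.0] -0.0
[-0.001, -0.003, 0.0] -0.001
[-0.001, -0.004, 0.0] -0.001
[-0.002, -0.007, 0.0] -0.001
[-0.002, -0.01, 0.0] -0.002
[-0.002, -0.014, 0.0] -0.003
[-0.002, -0.019, 0.0] -0.004
[-0.003, -0.024, 0.0] -0.005
[-0.003, -0.031, 0.0] -0.007
[-0.003, -0.039, 0.0] -0.008
[-0.004, -0.047, 0.0] -0.01
[-0.004, -0.057, 0.0] -0.012
[-0.005, -0.068, 0.0] -0.015
[-0.006, -0.08, 0.0] -0.017
[-0.007, -0.093, 0.0] -0.02
[-0.008, -0.107, 0.0] -0.023
[-0.01, -0.123, 0.0] -0.026
1
[0.0, -0.017, 0.0] -0.004
[0.0, -0.034, 0.0] -0.007
[-0.001, -0.053, 0.0] -0.011
[-0.002, -0.073, 0.0] -0.016
[-0.003, -0.094, 0.0] -0.02
[-0.005, -0.116, 0.0] -0.025
[-0.007, -0.139, 0.0] -0.03
[-0.009, -0.163, 0.0] -0.035
[-0.012, -0.188, 0.0] -0.041
[-0.016, -0.214, 0.0] -0.046
[-0.02, -0.241, 0.0] -0.052
[-0.024, -0.268, 0.0] -0.058
[-0.03, -0.296, 0.0] -0.064
[-0.
[... 950 characters left out ...]
-0.161, 0.0] -0.035
[-0.011, -0.18, 0.0] -0.039
[-0.013, -0.198, 0.0] -0.043
[-0.016, -0.214, 0.0] -0.046
[-0.018, -0.229, 0.0] -0.049
[-0.02, -0.243, 0.0] -0.053
[-0.022, -0.256, 0.0] -0.055
[-0.024, -0.268, 0.0] -0.058
[-0.027, -0.279, 0.0] -0.06
[-0.028, -0.288, 0.0] -0.062
[-0.03, -0.297, 0.0] -0.064
[-0.032, -0.305, 0.0] -0.066
[-0.033, -0.311, 0.0] -0.067
[-0.034, -0.317, 0.0] -0.069
4
[0.0, -0.005, 0.0] -0.001
[0.0, -0.009, 0.0] -0.002
[0.0, -0.012, 0.0] -0.003
[0.0, -0.014, 0.0] -0.003
[0.0, -0.016, 0.0] -0.003
[0.0, -0.017, 0.0] -0.004
[0.0, -0.018, 0.0] -0.004
[0.0, -0.018, 0.0] -0.004
[0.0, -0.019, 0.0] -0.004
[0.0, -0.019, 0.0] -0.004
[0.47197634 0.17596428 0.208      2.5596845 ]
```

Call:
{"method": "carry_out", "body": {
  "deltas": [
    {"dp": [0, -0.003, 0], "spin": -0.001, "hand": 87},
    {"dp": [0, -0.007, 0], "spin": -0.001, "hand": 87},
    {"dp": [-0.001, -0.012, 0], "spin": -0.002, "hand": 87},
    {"dp": [-0.001, -0.017, 0], "spin": -0.003, "hand": 87},
    {"dp": [-0.002, -0.022, 0], "spin": -0.005, "hand": 87},
    {"dp": [-0.002, -0.027, 0], "spin": -0.006, "hand": 87},
    {"dp": [-0.003, -0.033, 0], "spin": -0.007, "hand": 87},
    {"dp": [-0.003, -0.04, 0], "spin": -0.008, "hand": 87},
    {"dp": [-0.004, -0.048, 0], "spin": -0.01, "hand": 87},
    {"dp": [-0.005, -0.057, 0], "spin": -0.012, "hand": 87},
    {"dp": [-0.005, -0.068, 0], "spin": -0.015, "hand": 87},
    {"dp": [-0.006, -0.08, 0], "spin": -0.017, "hand": 87},
    {"dp": [-0.007, -0.093, 0], "spin": -0.02, "hand": 87},
    {"dp": [-0.008, -0.107, 0], "spin": -0.023, "hand": 87},
    {"dp": [-0.01, -0.123, 0], "spin": -0.026, "hand": 87}
  ]
}}

```text
time: 5.2
ee_pos: [0.457, 0.1487, 0.2075]
eef_rot: [0.245, 0.97, 0.0, -0.0]
ft_force: [-0.9, 1.2, 0.6]
width: 0.0867
grip_force: 0.7
```

Call:
{"method": "carry_out", "body": {
  "deltas": [
    {"dp": [0, -0.017, 0], "spin": -0.004, "hand": 87},
    {"dp": [0, -0.034, 0], "spin": -0.007, "hand": 87},
    {"dp": [-0.001, -0.053, 0], "spin": -0.011, "hand": 87},
    {"dp": [-0.002, -0.073, 0], "spin": -0.016, "hand": 87},
    {"dp": [-0.003, -0.094, 0], "spin": -0.02, "hand": 87},
    {"dp": [-0.005, -0.116, 0], "spin": -0.025, "hand": 87},
    {"dp": [-0.007, -0.139, 0], "spin": -0.03, "hand": 87},
    {"dp": [-0.009, -0.163, 0], "spin": -0.035, "hand": 87},
    {"dp": [-0.012, -0.188, 0], "spin": -0.041, "hand": 87},
    {"dp": [-0.016, -0.214, 0], "spin": -0.046, "hand": 87},
    {"dp": [-0.02, -0.241, 0], "spin": -0.052, "hand": 87},
    {"dp": [-0.024, -0.268, 0], "spin": -0.058, "hand": 87},
    {"dp": [-0.03, -0.296, 0], "spin": -0.064, "hand": 87},
    {"dp": [-0.036, -0.325, 0], "spin": -0.07, "hand": 87},
    {"dp": [-0.043, -0.354, 0], "spin": -0.077, "hand": 87},
    {"dp": [-0.05, -0.383, 0], "spin": -0.083, "hand": 87},
    {"dp": [-0.059, -0.413, 0], "spin": -0.09, "hand": 87},
    {"dp": [-0.068, -0.444, 0], "spin": -0.097, "hand": 87},
    {"dp": [-0.078, -0.474, 0], "spin": -0.104, "hand": 87},
    {"dp": [-0.089, -0.505, 0], "spin": -0.111, "hand": 87}
  ]
}}

```text
time: 7.2
ee_pos: [0.4165, 0.0266, 0.2075]
eef_rot: [0.073, 0.997, 0.0, 0.0]
ft_force: [-0.5, -0.1, -0.1]
width: 0.0868
grip_force: 0.0
```

Call:
{"method": "carry_out", "body": {
  "deltas": [
    {"dp": [0, -0.033, 0], "spin": -0.007, "hand": 87},
    {"dp": [-0.001, -0.066, 0], "spin": -0.014, "hand": 87},
    {"dp": [-0.003, -0.099, 0], "spin": -0.021, "hand": 87},
    {"dp": [-0.006, -0.133, 0], "spin": -0.029, "hand": 87},
    {"dp": [-0.009, -0.166, 0], "spin": -0.036, "hand": 87},
    {"dp": [-0.013, -0.199, 0], "spin": -0.043, "hand": 87},
    {"dp": [-0.018, -0.232, 0], "spin": -0.05, "hand": 87},
    {"dp": [-0.024, -0.265, 0], "spin": -0.057, "hand": 87},
    {"dp": [-0.03, -0.297, 0], "spin": -0.064, "hand": 87},
    {"dp": [-0.037, -0.33, 0], "spin": -0.071, "hand": 87},
    {"dp": [-0.045, -0.361, 0], "spin": -0.078, "hand": 87},
    {"dp": [-0.053, -0.392, 0], "spin": -0.085, "hand": 87},
    {"dp": [-0.062, -0.423, 0], "spin": -0.092, "hand": 87},
    {"dp": [-0.071, -0.452, 0], "spin": -0.099, "hand": 87},
    {"dp": [-0.081, -0.482, 0], "spin": -0.105, "hand": 87},
    {"dp": [-0.091, -0.51, 0], "spin": -0.112, "hand": 87},
    {"dp": [-0.101, -0.537, 0], "spin": -0.118, "hand": 87},
    {"dp": [-0.112, -0.564, 0], "spin": -0.124, "hand": 87},
    {"dp": [-0.122, -0.589, 0], "spin": -0.13, "hand": 87},
    {"dp": [-0.133, -0.614, 0], "spin": -0.136, "hand": 87}
  ]
}}

```text
time: 9.2
ee_pos: [0.4269, -0.1301, 0.2075]
eef_rot: [-0.14, 0.99, 0.0, 0.0]
ft_force: [0.2, 0.0, 0.3]
width: 0.0867
grip_force: 0.0
```

```bash
python3 - <<'E'
from h import *
c=cur();s=read_state();print(c,s["ft_force"],np.round(s["joint_positions"],2),np.hypot(*(P-c[:2])),np.arctan2(*(P-c[:2])[::-1]))
E
```

```text
[ 0.42694546 -0.13006791  0.20751781  3.42305932] [0.16378191 0.01854194 0.29954911] [-0.63 -0.14  0.78  1.96  0.1   1.28  1.97] 0.3694341428202843 0.2799231110350375
```

Call:
{"method": "carry_out", "body": {
  "deltas": [
    {"dp": [0, -0.026, 0], "spin": -0.006, "hand": 87},
    {"dp": [-0.001, -0.051, 0], "spin": -0.011, "hand": 87},
    {"dp": [-0.002, -0.075, 0], "spin": -0.016, "hand": 87},
    {"dp": [-0.003, -0.098, 0], "spin": -0.021, "hand": 87},
    {"dp": [-0.005, -0.12, 0], "spin": -0.026, "hand": 87},
    {"dp": [-0.007, -0.141, 0], "spin": -0.03, "hand": 87},
    {"dp": [-0.009, -0.161, 0], "spin": -0.035, "hand": 87},
    {"dp": [-0.011, -0.18, 0], "spin": -0.039, "hand": 87},
    {"dp": [-0.013, -0.198, 0], "spin": -0.043, "hand": 87},
    {"dp": [-0.016, -0.214, 0], "spin": -0.046, "hand": 87},
    {"dp": [-0.018, -0.229, 0], "spin": -0.049, "hand": 87},
    {"dp": [-0.02, -0.243, 0], "spin": -0.053, "hand": 87},
    {"dp": [-0.022, -0.256, 0], "spin": -0.055, "hand": 87},
    {"dp": [-0.024, -0.268, 0], "spin": -0.058, "hand": 87},
    {"dp": [-0.027, -0.279, 0], "spin": -0.06, "hand": 87},
    {"dp": [-0.028, -0.288, 0], "spin": -0.062, "hand": 87},
    {"dp": [-0.03, -0.297, 0], "spin": -0.064, "hand": 87},
    {"dp": [-0.032, -0.305, 0], "spin": -0.066, "hand": 87},
    {"dp": [-0.033, -0.311, 0], "spin": -0.067, "hand": 87},
    {"dp": [-0.034, -0.317, 0], "spin": -0.069, "hand": 87}
  ]
}}

```text
time: 11.2
ee_pos: [0.4572, -0.2033, 0.2075]
eef_rot: [-0.246, 0.969, 0.0, -0.0]
ft_force: [0.2, 0.2, -0.0]
width: 0.0872
grip_force: 0.0
```

Call:
{"method": "carry_out", "body": {
  "deltas": [
    {"dp": [0, -0.005, 0], "spin": -0.001, "hand": 87},
    {"dp": [0, -0.009, 0], "spin": -0.002, "hand": 87},
    {"dp": [0, -0.012, 0], "spin": -0.003, "hand": 87},
    {"dp": [0, -0.014, 0], "spin": -0.003, "hand": 87},
    {"dp": [0, -0.016, 0], "spin": -0.003, "hand": 87},
    {"dp": [0, -0.017, 0], "spin": -0.004, "hand": 87},
    {"dp": [0, -0.018, 0], "spin": -0.004, "hand": 87},
    {"dp": [0, -0.018, 0], "spin": -0.004, "hand": 87},
    {"dp": [0, -0.018, 0], "spin": -0.004, "hand": 87},
    {"dp": [0, -0.018, 0], "spin": -0.004, "hand": 87}
  ]
}}

```text
time: 12.2
ee_pos: [0.4593, -0.2072, 0.2075]
eef_rot: [-0.252, 0.968, 0.0, 0.0]
ft_force: [-0.3, 0.9, -0.1]
width: 0.0873
grip_force: 0.0
```

```bash
python3 - <<'E'
from h import *
c=cur();s=read_state();print(c,s["ft_force"],np.round(s["joint_positions"],2),np.hypot(*(P-c[:2])),np.arctan2(*(P-c[:2])[::-1]))
ims=[camera("top") for _ in range(6)]
g=[cv2.cvtColor(i,cv2.COLOR_RGB2GRAY) for i in ims]
win=(slice(120,190),slice(255,320))
print(cv2.phaseCorrelate(g[0][120:260,240:340].astype(np.float32),g[5][120:260,240:340].astype(np.float32)))
cv2.imwrite("pics/f.png",cv2.resize(np.hstack([ims[0][100:250,220:350],ims[5][100:250,220:350]])[...,::-1],None,fx=3,fy=3))
E
```

```text
[ 0.45931827 -0.20721925  0.20749488  3.6510837 ] [-0.30492621  0.93363495 -0.10922564] [-0.55  0.07  0.94  1.84 -0.06  1.26  2.48] 0.3691111500112122 0.5069839332987643
((-0.053786565836638545, -0.0035886519180508003), 0.9773523280355665)
```

View pics/f.png

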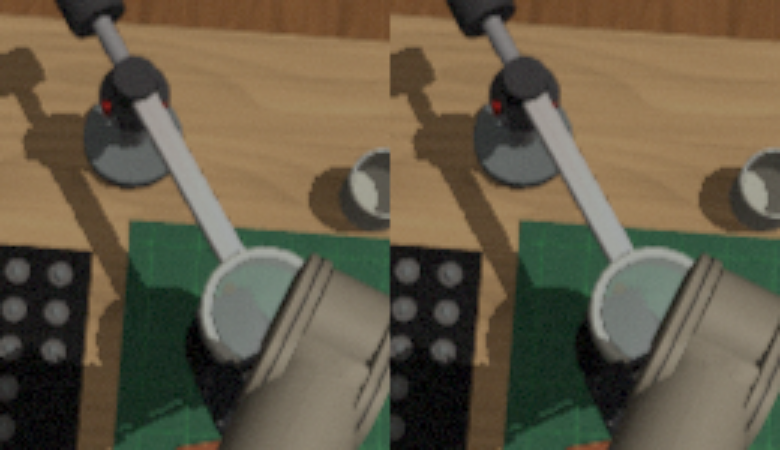

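The head is over the model (rim near (305,200) in the top view), partly hidden by the forearm. I'll hold for a second, then measure drift from the bar and rim.

```bash
cat >> h.py <<'E'
def barang(im):
    h=cv2.cvtColor(im,cv2.COLOR_RGB2HSV);m=((h[...,1]<40)&(h[...,2]>125)).astype(np.uint8)
    c=get_calibration("top");r=[]
    pts=[]
    for rho in np.arange(.06,.21,.005):       # sample arcs about the pivot on bar-top plane
        th=np.arange(.2,.8,.002)
        X=np.c_[P[0]-rho*np.cos(th),P[1]-rho*np.sin(th),np.full(len(th),.231)]
        uv=((np.array(c["R"])@X.T).T+np.array(c["t"]));u=np.float32(c["fx"]*uv[:,0]/uv[:,2]+c["cx"]);v=np.float32(c["fy"]*uv[:,1]/uv[:,2]+c["cy"])
        w=cv2.remap(m*255,u[None],v[None],1)[0].astype(float)
        if w.sum()>1000: pts.append((w*th).sum()/w.sum()*1.0);r.append(rho)
    return np.median(pts),len(pts)
def watch(n):
    for _ in range(n):
        t=read_state()["time"];a=barang(camera("top"));print(round(float(t),2),round(a[0],4),a[1])
E
python3 - <<'E'
from h import *
watch(20)
im=camera("side");cv2.imwrite("pics/g.png",cv2.resize(im[120:290,160:350],None,fx=4,fy=3.5)[:600,:,::-1])
E
```

```text
12.5 0.551 30
12.55 0.5504 30
12.6 0.5502 30
12.65 0.5504 30
12.7 0.5502 30
12.75 0.5501 30
12.8 0.5492 30
12.85 0.5484 30
12.9 0.5489 30
12.95 0.5484 30
13.0 0.5481 30
13.05 0.5468 30
13.1 0.5468 30
13.15 0.5472 30
13.2 0.5468 30
13.25 0.5468 30
13.3 0.5468 30
13.35 0.5465 30
13.4 0.5468 30
13.45 0.5464 30
```

View pics/g.png

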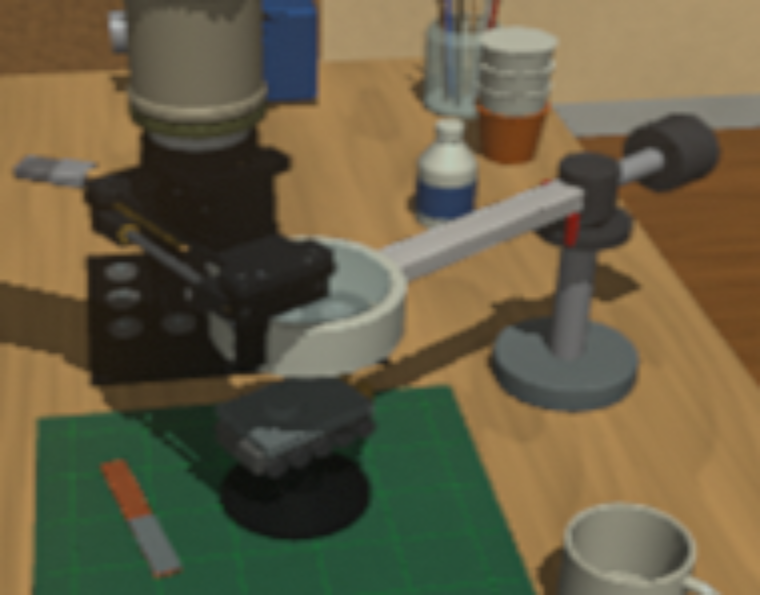

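The side view shows the head hanging above the model. Drift is about 0.005 rad/s, so it is nearly still. I'll withdraw radially outward, then up.

Call:
{"method": "carry_out", "body": {
  "deltas": [
    {"dp": [0.005, 0, 0], "spin": 0, "hand": 87},
    {"dp": [0.015, 0, 0], "spin": 0, "hand": 87},
    {"dp": [0.035, 0, 0], "spin": 0, "hand": 87},
    {"dp": [0.06, 0, 0], "spin": 0, "hand": 87},
    {"dp": [0.08, 0, 0], "spin": 0, "hand": 87},
    {"dp": [0.1, 0, -0.02], "spin": 0, "hand": 87},
    {"dp": [0.12, 0, -0.06], "spin": 0, "hand": 87},
    {"dp": [0.13, 0, -0.12], "spin": 0, "hand": 87},
    {"dp": [0.13, 0, -0.2], "spin": 0, "hand": 87},
    {"dp": [0.13, 0, -0.28], "spin": 0.01, "hand": 87},
    {"dp": [0.13, 0, -0.36], "spin": 0.03, "hand": 87},
    {"dp": [0.13, 0, -0.42], "spin": 0.05, "hand": 87},
    {"dp": [0.13, 0, -0.46], "spin": 0.07, "hand": 87},
    {"dp": [0.13, 0, -0.48], "spin": 0.08, "hand": 87}
  ]
}}

```text
time: 14.95
ee_pos: [0.431, -0.2236, 0.3294]
eef_rot: [-0.127, 0.992, -0.0, 0.001]
ft_force: [0.3, 0.2, -0.2]
width: 0.0873
grip_force: 0.0
```

```bash
python3 - <<'E'
from h import *
s=read_state();print(cur(),s["ft_force"],np.round(s["joint_positions"],2))
watch(20)
im=camera("top");im2=camera("side")
cv2.imwrite("pics/k.png",np.hstack([cv2.resize(im[100:270,220:350],None,fx=3,fy=3),cv2.resize(im2[130:300,170:300],None,fx=3,fy=3)])[...,::-1])
E
```

```text
[ 0.43102624 -0.22357657  0.32938099  3.39689029] [ 0.30685305  0.22501024 -0.15627871] [-0.55 -0.09  0.89  1.67  0.07  1.52  2.16]
14.95 0.5462 30
15.0 0.5459 30
15.05 0.5462 30
15.1 0.5462 30
15.15 0.5462 30
15.2 0.5465 30
15.25 0.5462 30
15.3 0.5462 30
15.35 0.5464 30
15.4 0.5465 30
15.45 0.5468 30
15.5 0.5462 30
15.55 0.5462 30
15.6 0.5464 30
15.65 0.5462 30
15.7 0.5462 30
15.75 0.5464 30
15.8 0.5464 30
15.85 0.5462 30
15.9 0.5462 30
```

View pics/k.png

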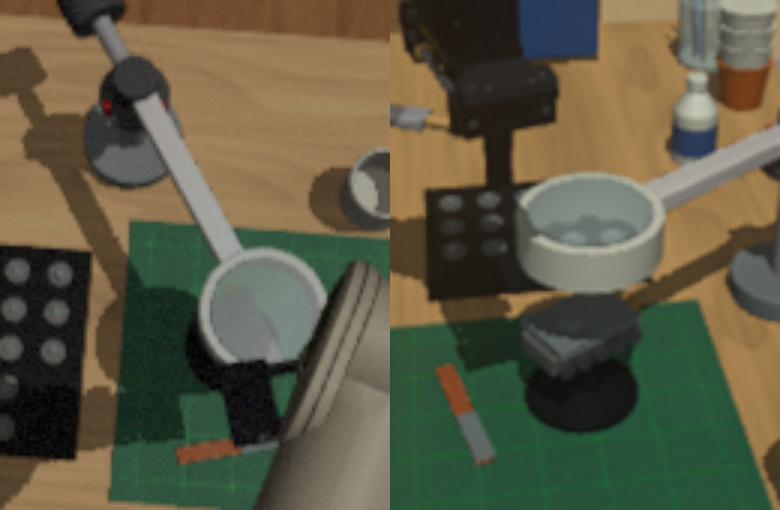

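The head is still and the gripper is clear. Rim top centre: top view (307.6,203), side view (237,201.7). Now the centring check.

```bash
python3 - <<'E'
from h import *
a=ray("top",(307.6,203),.24);b=ray("side",(237,201.7),.24);m=np.array([.5195,-.1725])
for v in(a,b): print(v.round(4),np.hypot(*(v[:2]-m)),np.hypot(*(P-v[:2])),np.arctan2(*(P-v[:2])[::-1]))
watch(45)
E
```

```text
[ 0.5298 -0.183   0.24  ] 0.014716681163476021 0.2959667715114466 0.5510638481336452
[ 0.5304 -0.1938  0.24  ] 0.023877680594278257 0.30133884163659386 0.582491487380267
16.05 0.5462 30
16.1 0.5462 30
16.15 0.5459 30
16.2 0.5462 30
16.25 0.5462 30
16.3 0.5462 30
16.35 0.5465 30
16.4 0.5465 30
16.45 0.5462 30
16.5 0.5462 30
16.55 0.5462 30
16.6 0.5464 30
16.65 0.5462 30
16.7 0.5462 30
16.75 0.5462 30
16.8 0.5462 30
16.85 0.5464 30
16.9 0.5462 30
16.95 0.5462 30
17.0 0.5462 30
17.05 0.5462 30
17.1 0.5464 30
17.15 0.5462 30
17.2 0.5462 30
17.25 0.5465 30
17.3 0.5464 30
17.35 0.5462 30
17.4 0.5462 30
17.45 0.5462 30
17.5 0.5464 30
17.55 0.5464 30
17.6 0.5462 30
17.65 0.5464 30
17.7 0.5462 30
17.75 0.5462 30
17.8 0.5465 30
17.85 0.5464 30
17.9 0.5462 30
17.95 0.5462 30
18.0 0.5468 30
18.05 0.5464 30
18.1 0.5465 30
18.15 0.5464 30
18.2 0.5464 30
18.25 0.5464 30
```

The head is at rest, but the offset estimate (15–24 mm) is too loose against the 30 mm limit. I'll measure it more precisely with rim ellipse fits and a check on the model foot.

```bash
python3 - <<'E'
from h import *
def circ(n,im,z,cen0,lo=150,rr=(.062,.082)):
    # radial outer-edge search in world plane z about guess, keep robust circle fit
    g=cv2.cvtColor(im,cv2.COLOR_BGR2HSV);w=np.where((g[...,1]<50),g[...,2],0).astype(np.float32)
    cen=np.array(cen0)
    for _ in range(6):
        pts=[]
        for a in np.arange(0,2*np.pi,.05):
            rs=np.arange(.05,.085,.0005);X=np.c_[cen[0]+rs*np.cos(a),cen[1]+rs*np.sin(a),0*rs+z]
            uv=np.array([proj(n,x) for x in X],np.float32)
            v=cv2.remap(w,uv[:,0][None],uv[:,1][None],1)[0]
            i=np.argmin(np.gradient(v))
            if np.gradient(v)[i]<-4 and v[max(i-8,0):i].max()>lo: pts.append(X[i,:2])
        pts=np.array(pts);d=np.hypot(*(pts-cen).T);pts=pts[abs(d-.07)<(.012 if _<3 else .005)]
        A=np.c_[pts-cen];d=np.hypot(*A.T);u=A/d[:,None];dx=np.linalg.lstsq(u,d-.07,rcond=None)[0];cen=cen+dx
    return cen,len(pts),np.std(d-.07)
new={n:cv2.cvtColor(camera(n),cv2.COLOR_RGB2BGR) for n in("top","side")}
for n in new: cv2.imwrite(f"pics/new_{n}.png",new[n])
for lab,src,c0 in(("start",{n:cv2.imread(f"pics/{n}0.png") for n in new},(.532,.1355)),("now",new,(.530,-.187))):
    for n in new:
        c,k,s=circ(n,src[n],.24,c0);print(lab,n,c.round(4),k,s.round(4),np.hypot(*(P-c)),np.arctan2(*(P-c)[::-1]))
# model foot: black ellipse, start pictures
for n,box in(("top",(185,250,270,330)),("side",(240,285,205,260))):
    im=cv2.imread(f"pics/{n}0.png");h=cv2.cvtColor(im,cv2.COLOR_BGR2HSV);r0,r1,c0,c1=box
    m=((h[...,2]<45)[r0:r1,c0:c1]).astype(np.uint8)
    c=max(cv2.findContours(m,0,1)[0],key=cv2.contourArea);x,y,w,hh=cv2.boundingRect(c);print("foot",n,x+c0,y+r0,w,hh, ray(n,(x+c0+w/2-.5,y+r0+hh/2-.5),.012).round(4))
    g=((h[...,1]<40)&(h[...,2]>60)&(h[...,2]<150))[r0-25:r1,c0:c1].astype(np.uint8)
    c=max(cv2.findContours(g,0,1)[0],key=cv2.contourArea);M=cv2.moments(c);q=(M["m10"]/M["m00"]+c0,M["m01"]/M["m00"]+r0-25);print("deck",q,cv2.contourArea(c),ray(n,q,.108).round(4))
E
```

```text
Traceback (most recent call last):
  File "h.py", line 7, in proj
    c=get_calibration(n);p=np.array(c["R"])@np.array(X)+np.array(c["t"]);return np.array([c["fx"]*p[0]/p[2]+c["cx"],c["fy"]*p[1]/p[2]+c["cy"]])
ValueError: time passes only in moves, steps and waits
```

```bash
cat > m.py <<'E'
import functools,h
h.get_calibration=functools.lru_cache(h.get_calibration)
from h import *
proj=h.proj
def circ(n,im,z,cen0,lo=150):
    g=cv2.cvtColor(im,cv2.COLOR_BGR2HSV);w=np.where((g[...,1]<50),g[...,2],0).astype(np.float32);cen=np.array(cen0)
    rs=np.arange(.05,.085,.0005)
    for k in range(6):
        pts=[]
        for a in np.arange(0,2*np.pi,.05):
            X=np.c_[cen[0]+rs*np.cos(a),cen[1]+rs*np.sin(a),0*rs+z]
            uv=np.array([proj(n,x) for x in X],np.float32)
            v=cv2.remap(w,uv[:,0][None],uv[:,1][None],1)[0];gr=np.gradient(v);i=np.argmin(gr)
            if gr[i]<-4 and v[max(i-8,0):i+1].max()>lo: pts.append(X[i,:2])
        pts=np.array(pts);d=np.hypot(*(pts-cen).T);pts=pts[abs(d-.07)<(.012 if k<3 else .005)]
        A=pts-cen;d=np.hypot(*A.T);cen=cen+np.linalg.lstsq(A/d[:,None],d-.07,rcond=None)[0]
    return cen,len(pts),np.std(d)
E
python3 - <<'E'
from m import *
import os
new={n:cv2.imread(f"pics/new_{n}.png") for n in("top","side")}
for lab,src,c0 in(("start",{n:cv2.imread(f"pics/{n}0.png") for n in new},(.532,.1355)),("now",new,(.530,-.187))):
    for n in new:
        c,k,s=circ(n,src[n],.24,c0);print(lab,n,c.round(4),k,s.round(4),np.hypot(*(P-c)),np.arctan2(*(P-c)[::-1]))
for n,box in(("top",(185,250,270,330)),("side",(240,285,205,260))):
    im=cv2.imread(f"pics/{n}0.png");h=cv2.cvtColor(im,cv2.COLOR_BGR2HSV);r0,r1,c0,c1=box
    m=((h[...,2]<45)[r0:r1,c0:c1]).astype(np.uint8)
    c=max(cv2.findContours(m,0,1)[0],key=cv2.contourArea);x,y,w,hh=cv2.boundingRect(c);print("foot",n,x+c0,y+r0,w,hh, ray(n,(x+c0+w/2-.5,y+r0+hh/2-.5),.012).round(4))
    g=((h[...,1]<40)&(h[...,2]>60)&(h[...,2]<150))[r0-25:r1,c0:c1].astype(np.uint8)
    c=max(cv2.findContours(g,0,1)[0],key=cv2.contourArea);M=cv2.moments(c);q=(M["m10"]/M["m00"]+c0,M["m01"]/M["m00"]+r0-25);print("deck",q,cv2.contourArea(c),ray(n,q,.108).round(4))
E
```

```text
start top [0.5313 0.1369] 74 0.0007 0.30005436882608577 -0.5818605873487258
start side [0.5313 0.1336] 46 0.001 0.29822621295895 -0.5725633501002105
now top [ 0.5297 -0.1831] 60 0.0007 0.2961331770247659 0.5511293428080177
now side [ 0.5288 -0.1866] 54 0.0015 0.2987252038556748 0.5595079778236373
foot top 271 199 38 32 [ 0.5212 -0.1418  0.012 ]
deck (299.687106918239, 212.02138364779876) 530.0 [ 0.5188 -0.1711  0.108 ]
foot side 213 241 40 33 [ 0.5201 -0.1637  0.012 ]
deck (232.28545618789522, 237.386630532972) 553.5 [ 0.5174 -0.1847  0.108 ]
```

The better fits put the head centre at about (0.529,-0.185) and the model at (0.519,-0.173). That is roughly 15 mm off centre, well inside 30 mm. The head has been untouched and still for over 3 s.

```bash
python3 - <<'E'
from h import *
watch(3)
print(close_job())
E
```

```text
18.4 0.5462 30
18.45 0.5462 30
18.5 0.5462 30
the job is handed in; nothing more can be done
None
```

The magnifier head is at rest over the model, about 15 mm off centre by my camera measurements (limit 30 mm); it stayed still and untouched for over 3 s, and I handed the job in at 18.5 s.

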